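# Open the glaze pot and nest the strainer

### The job

Turn the lid of the glaze pot until its two lugs reach the slots in the rim, lift it free and lay it gently and flat in the grey drip tray. Then lower the narrower of the two tapered strainers upright into the pot's tapered mouth so that it rests there loosely under its own weight, released: do not drop it or push it down, or it wedges. Leave the wider strainer and the two glaze jars where they stand.

Things in the scene. Friction and masses are not known exactly. Their poses are not given: they have to be found in the camera images.
- pot_mouth (a point): Centre of the glaze pot's tapered mouth, 130 mm above the bench, level with the lid's underside. The pot is a round metal can, 164 mm across, 143 mm high, fixed. Its inner steel funnel, 95 mm wide at this level, narrows downwards with the same slope as the narrow strainer. An inward lip (129 mm inner diameter) stands 8 to 13 mm above this point. z is up; x points to one slot, -x to the other.
- pot_slot (a point): Middle of one of the two slots in the pot's lip, 13 mm above pot_mouth and 70 mm from it along +x; each slot is an open gap 33 mm wide; the other slot is opposite.
- funnel (a joint): The pot's inner tapered funnel, carried on springs: how far it is pressed down, in m (0 = up; travel 0.02). It stays up under the strainer's own weight; pushing with more than about 4 N besides presses it down by about 0.7 mm per newton, and it springs back when let go.
- lid_mid (a point): Pot's lid, 350 g: steel disc 120 mm across, 6 mm thick; two lugs, 20 mm wide, reach to 74 mm from its axis along +x and -x, under the pot's lip. This point is on its axis 28 mm above its underside; z is up. At the start it is turned 0.45 to 1.25 rad counter-clockwise (from above) off the slots. It turns freely, with about 2 mm play, and comes out when lugs and slots line up within about 0.08 rad.
- lid_bar (a point): Centre of the lid's black bar handle: a bar along the lid's x, in line with the lugs, 84 mm long, 14 mm wide, 18 mm high, standing clear of the disc on two posts 33 mm either side; on the lid's axis, 47 mm above its underside, 19 mm above lid_mid.
- strainer_mid (a point): The narrower strainer, 250 g: steel tapered sleeve standing small end down, 52 mm across at the bottom, 108 mm at the open rim 105 mm up, wall 4 mm. This point is on its axis, 76 mm above its bottom; z is up. Nested loosely in the pot its rim is 25 mm above pot_mouth and this point 4 mm below it. It centres itself from 2 to 3 mm off.
- strainer_bar (a point): Centre of the narrower strainer's flat steel carrying bar, which spans its open mouth along its x on two posts at the rim: 104 mm long, 14 mm wide, 16 mm high; on the strainer's axis, 69 mm above strainer_mid.
- wide_mid (a point): The wider strainer, to be left alone: same build and height as the narrow one, but 80 mm across at the bottom and 136 mm at the rim; this point is on its axis, 76 mm above its bottom.
- tray_in (a point): Centre of the inner floor of the grey square drip tray, 4 mm above the bench; the tray is 210 mm square outside, 202 mm inside, 16 mm high, fixed; x and y run along its sides.
- jar_a: Closed glaze jar, 60 mm across, 85 mm high, a bystander; origin under its centre.
- jar_b: Closed glaze jar, 60 mm across, 85 mm high, a bystander; origin under its centre.
There are look-alikes about, which are no part of the job. Leave any pink look-alike of the part that bears strainer_mid alone.

How it is judged (in metres and radians):
On the way, in this order (a step that is already met when the one before it is completed fails the run):
1. the lid is lifted free of the pot (z of lid_mid in the frame of pot_mouth above 0.055 m), for 0.1 s.
2. the lid lies flat in the tray, released (horizontal distance between lid_mid and tray_in below 0.045 m and z of lid_mid in the frame of tray_in below 0.034 m and angle between lid_mid's own z axis and vertical below 0.08 rad and contact force between the fingers and lid below 0.1 N), for 0.2 s.
At the end, for the whole second after the job is handed in: The narrower strainer rests released in the pot: upright within 4.5 degrees, axis within 6 mm of the mouth's, height from 6 mm below to 8 mm above loosely nested, the funnel not pressed down (under 3 mm); the lid lies flat in the drip tray, within 45 mm of its centre; both at rest (horizontal distance between strainer_mid and pot_mouth below 0.006 m and z of strainer_mid in the frame of pot_mouth between -0.01 and 0.004 m and angle between each of strainer_mid, lid_mid's own z axis and vertical below 0.08 rad and linear speed of each of strainer, lid below 0.01 m/s and horizontal distance between lid_mid and tray_in below 0.045 m and z of lid_mid in the frame of tray_in below 0.034 m and value of joint funnel below 0.003 m); the robot touches nothing.
It fails at once if the strainer was driven into the funnel hard enough to wedge (funnel pressed down by over 9 mm, a push of about 17 N) (value of joint funnel above 0.009 m).
It fails at once if the strainer was dropped (falling free at over 0.5 m/s, that is from over about 13 mm) (linear speed of strainer above 0.5 m/s and contact force between the fingers and strainer below 0.1 N).
It fails at once if the lid was dropped (falling free at over 0.7 m/s, that is from over about 25 mm) (linear speed of lid above 0.7 m/s and contact force between the fingers and lid below 0.1 N).
It fails at once if the wider strainer was moved by over 30 mm (distance of wide_mid from where it was at the start of the episode above 0.03 m).
It fails at once if a glaze jar was moved by over 30 mm (distance of any of jar_a, jar_b from where it was at the start of the episode above 0.03 m).
It also fails if it takes over 67 s, if anything falls off the work surface, if the arm or the gripper's body presses on something with over 40 N, if the wrist force passes 120 N, or if a joint passes its speed limit or range.

### The arm

A 6-joint arm with a two-finger parallel gripper is mounted at the origin on the work surface. World frame = base frame: x ahead of the robot, y to its left, z up, the work surface at z = 0. Lengths are in mm, angles in rad, forces in N, time in s.
With the tool pointing down it reaches from about 300 to 750 mm from the base axis. Payload 8.5 kg.
Tool frame: the origin (TCP) lies midway between the tips of the shut fingers; the grasp point (between the pads) lies 19 mm behind it; z points along the fingers, x is the direction in which the jaws open and shut, and the axes are right-handed (so a half turn about z gives the same grasp; the last joint's range is limited). The gripper opens to 88 mm and grips with 3 to 60 N. Pads are 18 mm wide; open, the fingers measure 123 mm over their backs; the gripper's body (75 mm by 187 mm) begins 45 mm behind the grasp point.
Start: joints at [-1.329, 0.381, 1.297, -0, 1.464, -0.215], TCP at [242.585, -493.592, 238.748] pointing down, gripper open.
Joint ranges: [-3.11, 3.11], [-0.89, 2.33], [0.22, 2.48], [-1.42, 4.56], [0.17, 2.85], [-2.88, 2.88]. Speed limits (rad/s): [2.39, 2.39, 3.14, 3.14, 3.14, 3.14].

### API

Orientations are given as [roll, pitch, yaw] about the fixed x, y, z axes, in that order (R = Rz(yaw) Ry(pitch) Rx(roll)).
In Python, from bench import env gives the robot as it stands.
- The arm moves only by the tool apply_moves, never from a script. Its argument "steps" is a list of rows, each a list of 5 numbers: the shift along the tool's x, y, z in cm, then the turn about the tool's z in rad, then the closure, from 0 (fully open) to 1 (shut). A call has exactly 8 rows; each row shifts and turns the commanded pose from where the row before left it, along the tool's axes as they then stand; what a row does not reach is not made up. A row lasts 1/8 s, in which the tool goes at most 62.5 mm and 10.7 degrees, less where a joint would pass 70% of its speed; a pose out of reach is approached as far as the arm can. A call with a gripper value outside its range is refused whole. The fingers move at their own pace and stop on an object; "squeeze" is the grip in N (left out, the last holds). Time passes only in rows, so rows that do not move let the fingers close, or fill a call up. It gives the time, the measured TCP pose, the force and the opening at its end, in the units of the state.
- env.state(): the state, without advancing time (a new reading comes with each control period).
- env.grab_frame(name): name is "side" or "top"; returns a dict with "pixels" (384x512x3 uint8, blue, green, red), "fov_y" (degrees; the focal length in pixels is half the picture's height over the tangent of half this angle, whatever the lens; pixels are square), "cx", "cy" (the principal point, pixels), "R" (3x3) and "t" (3): a world point X has camera coordinates R X + t. Camera axes: x right, y down, z forward; pixel columns grow to the right and rows downward; lengths in mm; the calibration is good to about 2 mm. A picture is of the moment at which its call begins. There is no depth.
- env.hand_in(): hands the job in, once; it reports no verdict.
The state is a dict: "t": time; "joint_pos": joint angles; "qvel": joint speeds; "joint_torque": joint torques, N m; "eef_pos": TCP position; "tool_rot": TCP orientation; "wrist_force": force on the tool from outside, world axes, zero at the start; "moment": the same for the moment, N m; "grip_width": opening from 0.0 (shut) to 1.0 (fully open).
Only numpy, scipy, OpenCV 4.12 (cv2) and the standard library are available. Lean on these libraries where they do the work, as an engineer would, in place of code of your own. Each camera call takes 0.05 s, during which the arm holds its last target.

## Working session

There is one attempt and no reset: what is moved stays moved. The work goes in short steps, Python scripts to look and compute and a tool call to move; the robot and the scene stay as the last step left them, time stands still between calls to the robot, and variables do not carry over. Pictures are saved under pics/ and viewed, and the job is handed in when it is done.

Besides the shell and the picture viewer there is one more tool, called as a command line: name --pt "numbers of a row" for each row, then --argument value for the rest. apply_moves: Moves the arm, as the interface text tells. Its arguments: {"type":"object","properties":{"steps":{"type":"array","items":{"type":"array","items":{"type":"number"}}},"squeeze":{"type":"number"}},"required":["steps"]}

```bash
ls; mkdir -p pics; python3 - <<'E'
from bench import env
import cv2,numpy as np
print(env.state())
for n in("side","top"):
    f=env.grab_frame(n); cv2.imwrite(f"pics/{n}0.png",f["pixels"]); 
    print(n,f["fov_y"],f["cx"],f["cy"],np.round(f["R"],4).tolist(),f["t"],f.keys(), -np.array(f["R"]).T@f["t"])
E
```

```text
pics
{'t': 0.0, 'joint_pos': array([-1.32928835e+00,  3.81164083e-01,  1.29824631e+00, -1.21960435e-06,
        1.46359560e+00, -2.15310193e-01]), 'qvel': array([ 0.00033192, -0.00161541, -0.00258747,  0.00209603,  0.00102977,
       -0.00145013]), 'joint_torque': array([ 1.67543429e-03, -4.37916005e+01, -2.24553180e+01,  7.14328070e-02,
        3.52011330e-02, -1.19907327e-04]), 'eef_pos': array([ 242.52623569, -493.32889299,  238.15978235]), 'tool_rot': array([-3.14129188e+00,  1.38096766e-03, -1.11397782e+00]), 'wrist_force': array([-0.29314163,  0.50947355, -0.56311498]), 'moment': array([-0.01363268, -0.00943923,  0.05687152]), 'grip_width': 0.9996927673170806}
side 45.4001068529397 250.80040092521944 192.6498055957021 [[-0.9967, -0.0807, -0.012], [-0.0529, 0.7511, -0.6581], [0.0621, -0.6553, -0.7529]] [ 616.44272974  139.37836723 1291.18183448] dict_keys(['pixels', 'fov_y', 'cx', 'cy', 'R', 't']) [ 541.54803737  791.12536696 1071.17919835]
top 54.08422030312127 251.99770264311368 184.36759661300673 [[0.0115, -0.9999, 0.008], [-0.9981, -0.0119, -0.0603], [0.0604, -0.0073, -0.9981]] [ -25.1209428   603.0273805  1205.92878733] dict_keys(['pixels', 'fov_y', 'cx', 'cy', 'R', 't']) [ 529.29879112   -9.0862754  1240.28123941]
```

View pics/top0.png

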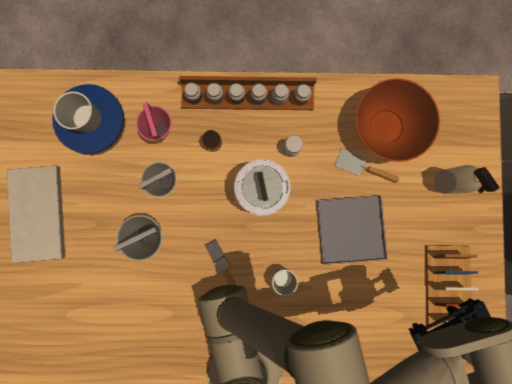

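View pics/side0.png

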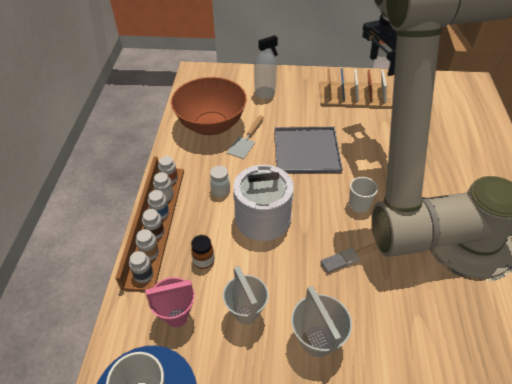

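The top view shows the pot with its lid at (262,187) and the tray at (351,229). There are three strainers: grey at (158,180), a larger grey one at (139,237), and a pink one at (153,124), which is the look-alike. The smaller grey one should be the narrow strainer. I'll enlarge and measure to confirm.

```bash
cat > h.py <<'E'
import cv2,numpy as np
def cam(f):
    fl=f["pixels"].shape[0]/2/np.tan(np.radians(f["fov_y"])/2)
    return fl,f["cx"],f["cy"],np.array(f["R"]),np.array(f["t"])
def ray(f,u,v,z):
    fl,cx,cy,R,t=cam(f); c=-R.T@t
    d=R.T@np.array([(u-cx)/fl,(v-cy)/fl,1.]); return c+d*(z-c[2])/d[2]
def proj(f,X):
    fl,cx,cy,R,t=cam(f); p=R@np.asarray(X,float)+t; return np.array([cx+fl*p[0]/p[2],cy+fl*p[1]/p[2]])
def crop(f,x,y,w,h,s,name):
    cv2.imwrite(name,cv2.resize(f["pixels"][y:y+h,x:x+w],None,fx=s,fy=s,interpolation=cv2.INTER_CUBIC))
E
python3 - <<'E'
from bench import env
from h import *
f=env.grab_frame("top"); g=env.grab_frame("side")
import pickle; pickle.dump((f,g),open("f0.pkl","wb"))
a=cv2.resize(f["pixels"][150:225,225:300],None,fx=7,fy=7,interpolation=cv2.INTER_CUBIC)
cv2.imwrite("pics/c1.png",a)
crop(f,105,150,90,120,5,"pics/c2.png")
crop(g,220,155,90,90,6,"pics/c3.png")
crop(g,210,255,150,110,5,"pics/c4.png")
E
```

```text
(no output)
```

View pics/c1.png

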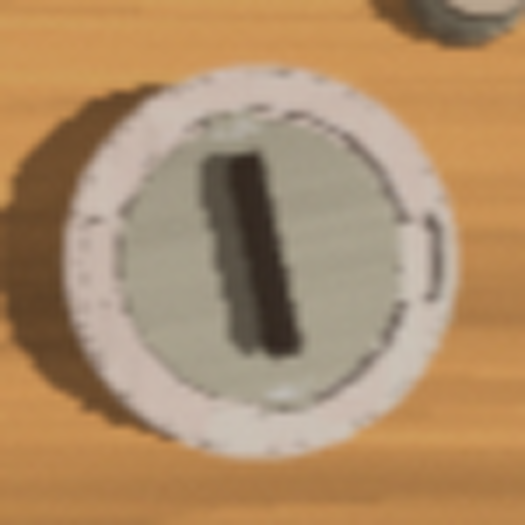

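View pics/c2.png

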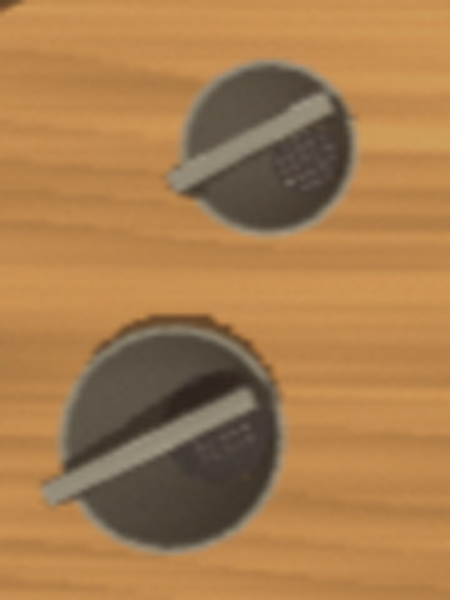

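View pics/c3.png

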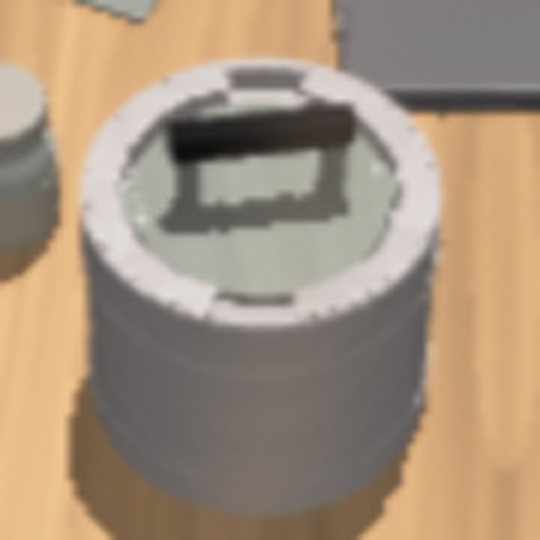

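View pics/c4.png

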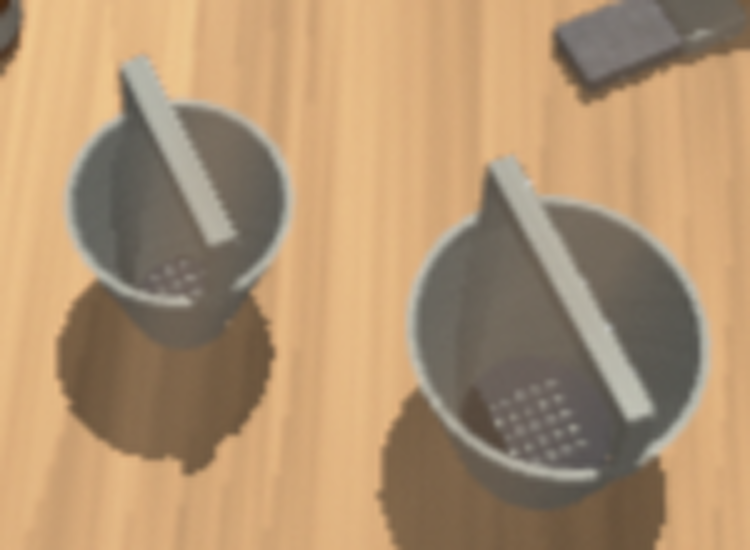

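```bash
python3 - <<'E'
from h import *
import pickle
f,g=pickle.load(open("f0.pkl","rb"))
for n,F,(u,v) in(("t",f,(262,187)),("s",g,(263,187))): print(n,ray(F,u,v,143))
# rectified view of plane z=143, 2px... 3 px/mm, x up,y left
c=ray(f,262,187,143)
def rect(F,z,c,r=95,s=3):
    X=c[0]+r-np.arange(2*r*s)/s; Y=c[1]+r-np.arange(2*r*s)/s
    YY,XX=np.meshgrid(Y,X)
    fl,cx,cy,R,t=cam(F)
    P=np.stack([XX,YY,np.full_like(XX,z)],-1)@R.T+t
    return cv2.remap(F["pixels"],(cx+fl*P[...,0]/P[...,2]).astype(np.float32),(cy+fl*P[...,1]/P[...,2]).astype(np.float32),cv2.INTER_CUBIC)
for n,F in(("t",f),("s",g)):
    im=rect(F,143,c)
    im=cv2.createCLAHE(3,(4,4)).apply(cv2.cvtColor(im,cv2.COLOR_BGR2GRAY))
    cv2.imwrite(f"pics/r{n}.png",im)
E
```

```text
t [588.3748618  -46.45885128 143.        ]
s [586.75152007 -39.34924715 143.        ]
```

View pics/rt.png

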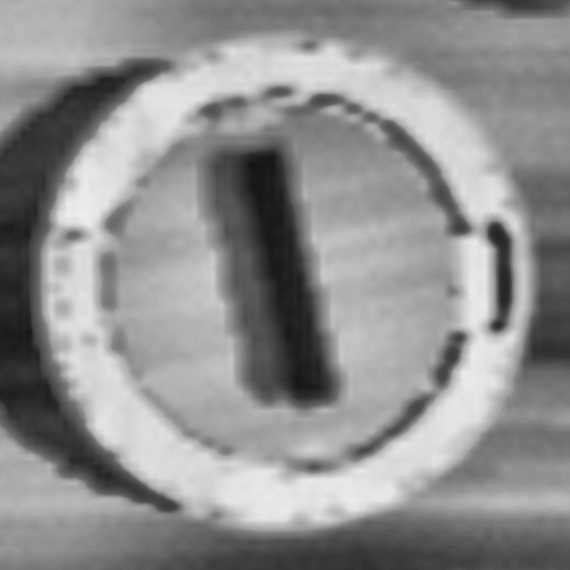

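View pics/rs.png

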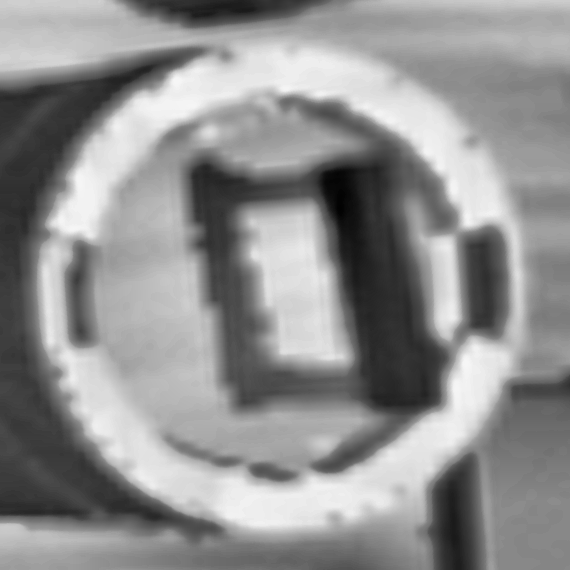

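```bash
python3 - <<'E'
from h import *
import pickle
f,g=pickle.load(open("f0.pkl","rb"))
from scipy.spatial.transform import Rotation
print("tcp proj",proj(f,[242.5,-493.3,238]),proj(g,[242.5,-493.3,238]))
hsv=cv2.cvtColor(f["pixels"],cv2.COLOR_BGR2HSV)
# non-wood mask: low saturation
m=((hsv[...,1]<80)&(hsv[...,2]>50)).astype(np.uint8)*255
n,l,s,c=cv2.connectedComponentsWithStats(m)
for i in range(1,n):
    if s[i,4]>200: print("top comp",s[i],c[i].round(1))
hs=cv2.cvtColor(g["pixels"],cv2.COLOR_BGR2HSV)
# lid bar top view
gr=cv2.cvtColor(f["pixels"],cv2.COLOR_BGR2GRAY)
mk=np.zeros_like(gr); cv2.circle(mk,(262,187),20,255,-1)
for th in(45,55,65):
    b=((gr<th)&(mk>0)).astype(np.uint8); ys,xs=np.nonzero(b)
    r=cv2.minAreaRect(np.c_[xs,ys].astype(np.float32)); bp=cv2.boxPoints(r); print(th,len(xs),r, ray(f,*r[0],186).round(1))
    w=np.array([ray(f,*p,186)[:2] for p in bp]); print(w.round(1).tolist())
E
```

```text
tcp proj [432.25240728 318.75490905] [381.10148767  65.87199642]
top comp [    0     0   512   102 36646] [261.6  35.4]
top comp [185  83  16  17 214] [192.3  91.3]
top comp [251  84  16  19 224] [258.3  92.9]
top comp [273  84  16  18 206] [280.3  92.6]
top comp [  52   90   50   43 1505] [ 76.3 112.2]
top comp [502 129  10  53 269] [507.7 155.1]
top comp [284 136  18  19 275] [292.5 145.1]
top comp [335 149  33  27 508] [350.2 161.9]
top comp [ 234  160   56   55 2371] [261.6 187. ]
top comp [139 162  37  35 900] [157.4 179.1]
top comp [   8  166   55   97 4650] [ 34.5 213.8]
top comp [ 318  196   69   68 4077] [351.3 229.4]
top comp [ 114  215   48   46 1452] [138.  237.8]
top comp [206 241  23  31 342] [217.2 255.9]
top comp [506 263   6  60 320] [508.6 291.7]
top comp [272 269  26  26 475] [283.5 281.4]
45 28 ((261.2467956542969, 185.54403686523438), (25.487001419067383, 1.841917634010315), 80.13418579101562) [590.1 -42.8 186. ]
[[625.0, -33.8], [625.9, -38.9], [555.4, -51.9], [554.5, -46.8]]
55 105 ((261.8236389160156, 186.0371551513672), (27.09037971496582, 3.7596912384033203), 78.11134338378906) [588.8 -44.5 186. ]
[[624.9, -31.1], [627.2, -41.4], [552.8, -57.8], [550.5, -47.5]]
65 130 ((261.711181640625, 185.67147827148438), (27.870769500732422, 4.673452377319336), 77.7352294921875) [589.8 -44.1 186. ]
[[626.6, -29.0], [629.5, -41.8], [553.1, -59.2], [550.2, -46.4]]
```

```bash
python3 - <<'E'
from h import *
import pickle
from scipy.optimize import least_squares
f,g=pickle.load(open("f0.pkl","rb"))
def circ(F,x0,y0,x1,y1,z,smax=80,tag=""):
    p=cv2.resize(F["pixels"][y0:y1,x0:x1],None,fx=4,fy=4,interpolation=cv2.INTER_CUBIC)
    h=cv2.cvtColor(p,cv2.COLOR_BGR2HSV); m=((h[...,1]<smax)&(h[...,2]>50)).astype(np.uint8)*255
    m=cv2.morphologyEx(m,cv2.MORPH_CLOSE,np.ones((9,9)))
    cs,_=cv2.findContours(m,cv2.RETR_EXTERNAL,cv2.CHAIN_APPROX_NONE); c=max(cs,key=cv2.contourArea)
    hl=c[:,0,:]
    uv=(hl+0.5)/4-0.5+[x0,y0]
    P=np.array([ray(F,*q,z)[:2] for q in uv])
    r=least_squares(lambda a:np.hypot(P[:,0]-a[0],P[:,1]-a[1])-a[2],[*P.mean(0),60],loss="soft_l1",f_scale=1)
    print(tag,r.x.round(1),"med res",np.median(abs(r.fun)).round(2)); return p,m
circ(f,225,150,300,225,143,tag="pot top")
circ(f,130,155,185,205,105,tag="narrow top")
circ(f,105,205,175,270,105,tag="wide top")
p,m=circ(g,220,155,310,245,143,tag="pot side"); cv2.imwrite("pics/m1.png",m)
# tray
h=cv2.cvtColor(f["pixels"],cv2.COLOR_BGR2HSV); m=((h[...,1]<80)&(h[...,2]>50)).astype(np.uint8)*255
mm=np.zeros_like(m); mm[190:270,310:395]=m[190:270,310:395]
cs,_=cv2.findContours(mm,cv2.RETR_EXTERNAL,cv2.CHAIN_APPROX_NONE); c=max(cs,key=cv2.contourArea)
P=np.array([ray(f,*q,16)[:2] for q in c[:,0,:]],np.float32); print("tray",cv2.minAreaRect(P))
E
```

```text
pot top [589.  -45.4  81.7] med res 0.27
narrow top [610.4 266.   52.1] med res 0.44
wide top [435.3 319.   66.5] med res 0.43
pot side [562.6  -9.2 123.6] med res 21.32
tray ((461.3607177734375, -342.069580078125), (207.1519317626953, 207.40992736816406), 5.028049945831299)
```

```bash
python3 - <<'E'
from h import *
import pickle
f,g=pickle.load(open("f0.pkl","rb"))
def e(F,a,b,z,t):
    A=ray(F,*a,z);B=ray(F,*b,z);d=A-B;print(t,A[:2].round(1),B[:2].round(1),"mid",((A+B)/2)[:2].round(1),"len",np.hypot(*d[:2]).round(1),"ang",np.arctan2(d[1],d[0]).round(3))
e(g,(237,267.4),(254.6,303),153,"nar side")
e(f,(140,187),(169.4,170.6),153,"nar top")
# strainer bar by mask, top view: brightest within rim
gr=cv2.cvtColor(cv2.resize(f["pixels"],None,fx=4,fy=4,interpolation=cv2.INTER_CUBIC),cv2.COLOR_BGR2GRAY)
m=np.zeros_like(gr); m[150*4:205*4,130*4:185*4]=255
mk=np.zeros_like(gr); cv2.circle(mk,(158*4+4,int(179.5*4)),58,255,-1)
b=((gr>115)&(mk>0)).astype(np.uint8)
n,l,s,c=cv2.connectedComponentsWithStats(b); i=1+s[1:,4].argmax()
ys,xs=np.nonzero(l==i); r=cv2.minAreaRect(np.c_[xs,ys].astype(np.float32)); bp=(cv2.boxPoints(r)+.5)/4-.5
print(s[i],r); print([ray(f,*p,153)[:2].round(1).tolist() for p in bp])
# slots from rectified picks (3px/mm, 95mm, centre c)
c=ray(f,262,187,143)
for n,pts in(("rs",((80,292),(487,281))),("rt",((72,287),(500,278)))):
    W=[(c[0]+95-v/3,c[1]+95-u/3) for u,v in pts]; d=np.subtract(*W); print(n,W,np.arctan2(d[1],d[0]))
# lid bar side: c3 crop top face ends, 6x off 220,155
for a,b in(((168,120),(352,108)),((172,135),(355,118))):
  e(g,(220+a[0]/6,155+a[1]/6),(220+b[0]/6,155+b[1]/6),186,"lid side")
E
```

```text
nar side [630.7 224.5] [583.  312.1] mid [606.9 268.3] len 99.7 ang -1.072
nar top [583.6 306.3] [632.2 222.7] mid [607.9 264.5] len 96.7 ang 2.097
[ 579  676  106   66 1870] ((630.13671875, 707.19384765625), (18.4705867767334, 115.0), 61.927513122558594)
[[600.7, 297.0], [640.9, 224.8], [629.1, 218.2], [589.0, 290.4]]
rs [(np.float64(586.0415284714151), np.float64(21.874482053633113)), (np.float64(589.7081951380818), np.float64(-113.79218461303356))] 1.597816775982162
rt [(np.float64(587.7081951380818), np.float64(24.54114872029978)), (np.float64(590.7081951380818), np.float64(-118.12551794636687))] 1.5918212656191009
lid side [627.  -40.7] [546.3 -53.7] mid [586.7 -47.2] len 81.8 ang 0.159
lid side [624.5 -31.8] [544.7 -47.7] mid [584.6 -39.7] len 81.3 ang 0.196
```

The narrow strainer is the grey one at (158,180): its rim radius measures 52 mm, against 66.5 mm for the other grey one, and the one at (153,124) is pink. The lid bar is at about 0.20 rad and the slots at about 1.595 rad. That doesn't match the stated 0.45–1.25 rad offset: I measure 1.75 rad counter-clockwise, or equivalently 1.40 rad clockwise of the next slot. I'll trust the images. First I move over the pot.

apply_moves --pt "-2.1 -4.2 0 0 0" --pt "-2.1 -4.2 0 0 0" --pt "-2.1 -4.2 0 0 0" --pt "-2.1 -4.2 0 0 0" --pt "-2.1 -4.2 0 0 0" --pt "-2.1 -4.2 0 0 0" --pt "-2.1 -4.2 0 0 0" --pt "-2.1 -4.2 0 0 0" --squeeze 20

```text
t: 1.2
eef_pos: [470.8, -193.3, 238.7]
tool_rot: [3.142, 0.0, -1.114]
wrist_force: [-0.4, -0.4, -0.0]
grip_width: 1.0
```

```bash
cat > plan.py <<'E'
import sys,numpy as np
from bench import env
x,y,z,yaw=map(float,sys.argv[1:5]); s=env.state(); p=s["eef_pos"]; r=s["tool_rot"]
from scipy.spatial.transform import Rotation as Ro
R=Ro.from_euler("xyz",r).as_matrix()
d=R.T@(np.array([x,y,z])-p)
print("t %.2f"%s["t"],"pos",p.round(1),"rot",r.round(3),"j",s["joint_pos"].round(2),"F",s["wrist_force"].round(1),"M",s["moment"].round(2),"gw %.3f"%s["grip_width"])
print("tool-frame shift cm (before turn)",(d/10).round(2),"turn",round(-((yaw-r[2]+np.pi)%(2*np.pi)-np.pi),3))
E
python3 plan.py 589 -45 238 -1.37
```

```text
t 1.20 pos [ 470.8 -193.3  238.7] rot [ 3.142  0.    -1.114] j [-0.62  0.31  1.41 -0.    1.42  0.49] F [-0.4 -0.4 -0. ] M [ 0.01 -0.02 -0.03] gw 1.000
tool-frame shift cm (before turn) [ -8.09 -17.15   0.07] turn 0.256
```

apply_moves --pt "-2.0 -4.2 0 0 0" --pt "-2.0 -4.2 0 0 0" --pt "-2.0 -4.2 0 0 0" --pt "-2.0 -4.2 0 0 0" --pt "-0.1 -0.35 0 0 0" --pt "0 0 0 0.13 0" --pt "0 0 0 0.126 0" --pt "0 0 0 0 0"

```text
t: 2.2
eef_pos: [587.8, -47.0, 238.7]
tool_rot: [3.141, -0.0, -1.37]
wrist_force: [0.8, 0.0, -0.5]
grip_width: 1.003
```

```bash
python3 plan.py 589 -45 158 -1.37; python3 - <<'E'
from bench import env
from h import *
f=env.grab_frame("top"); g=env.grab_frame("side")
a=cv2.resize(f["pixels"][140:235,215:310],None,fx=4,fy=4); b=cv2.resize(g["pixels"][120:240,205:325],(380,380))
cv2.imwrite("pics/p1.png",np.hstack([a,b]))
E
```

```text
t 2.20 pos [587.8 -47.  238.7] rot [ 3.141 -0.    -1.37 ] j [-0.28  0.45  1.18 -0.    1.51  1.09] F [ 0.8  0.  -0.5] M [ 0.04 -0.01  0.11] gw 1.003
tool-frame shift cm (before turn) [-0.17 -0.16  8.07] turn 0.0
```

View pics/p1.png

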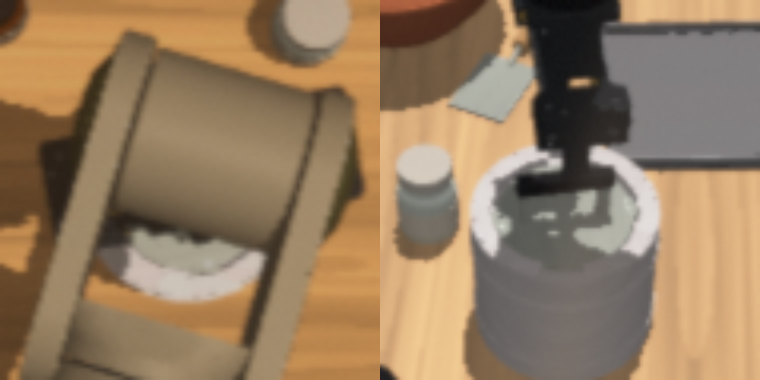

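The fingers sit centred over the black bar: side panel about (565,180), and top shows the body aligned. I'll descend and close.

apply_moves --pt "-0.17 -0.16 2 0 0" --pt "0 0 2 0 0" --pt "0 0 2 0 0" --pt "0 0 1.2 0 0" --pt "0 0 0.9 0 0" --pt "0 0 0 0 1" --pt "0 0 0 0 1" --pt "0 0 0 0 1" --squeeze 25

```text
t: 3.3
eef_pos: [589.7, -44.3, 158.3]
tool_rot: [-3.141, -0.0, -1.37]
wrist_force: [0.8, -1.2, -0.0]
grip_width: 0.683
```

apply_moves --pt "0 0 0 0 1" --pt "0 0 0 0 1" --pt "0 0 0 0 1" --pt "0 0 0 0 1" --pt "0 0 0 0 1" --pt "0 0 0 0 1" --pt "0 0 0 0 1" --pt "0 0 0 0 1"

```text
t: 4.3
eef_pos: [589.5, -44.4, 157.7]
tool_rot: [-3.142, -0.0, -1.37]
wrist_force: [0.7, -2.8, -0.3]
grip_width: 0.152
```

```bash
python3 plan.py 589 -45 158 0.025
```

```text
t 4.30 pos [589.5 -44.4 157.7] rot [-3.142 -0.    -1.37 ] j [-0.28  0.52  1.31 -0.    1.31  1.09] F [ 0.7 -2.8 -0.3] M [-0.25 -0.07  0.09] gw 0.152
tool-frame shift cm (before turn) [ 0.04  0.06 -0.03] turn -1.395
```

apply_moves --pt "0 0 0 -0.1 1" --pt "0 0 0 -0.12 1" --pt "0 0 0 -0.12 1" --pt "0 0 0 -0.12 1" --pt "0 0 0 -0.12 1" --pt "0 0 0 -0.12 1" --pt "0 0 0 0 1" --pt "0 0 0 0 1"

```text
t: 5.3
eef_pos: [589.6, -45.1, 157.9]
tool_rot: [3.141, -0.001, -0.671]
wrist_force: [1.2, -5.0, 0.9]
grip_width: 0.156
```

```bash
python3 plan.py 589 -45 158 0.025;  python3 - <<'E'
from bench import env
from h import *
f=env.grab_frame("top"); g=env.grab_frame("side")
a=cv2.resize(f["pixels"][140:235,215:310],None,fx=4,fy=4); b=cv2.resize(g["pixels"][120:240,205:325],(380,380))
cv2.imwrite("pics/p2.png",np.hstack([a,b]))
E
```

```text
t 5.30 pos [589.6 -45.1 157.9] rot [ 3.141e+00 -1.000e-03 -6.710e-01] j [-0.28  0.52  1.31 -0.    1.31  0.4 ] F [ 1.2 -5.   0.9] M [-0.82 -0.14 -0.12] gw 0.156
tool-frame shift cm (before turn) [-0.06  0.03 -0.01] turn -0.696
```

View pics/p2.png

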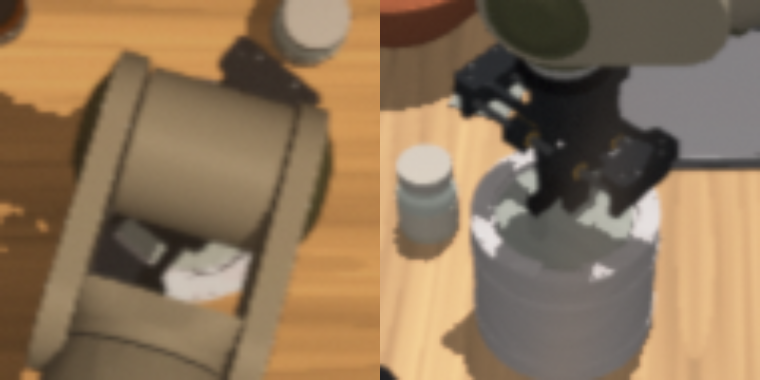

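The lid turns freely with a small side force of 5 N in −y. I'll continue turning and ease about 1 mm towards −y.

apply_moves --pt "0 0 0 -0.11 1" --pt "0 0 0 -0.12 1" --pt "0 0 0 -0.12 1" --pt "0 0 0 -0.12 1" --pt "0 0 0 -0.12 1" --pt "0 0.1 0 -0.106 1" --pt "0 0 0 0 1" --pt "0 0 0 0 1"

```text
t: 6.4
eef_pos: [588.9, -44.7, 157.8]
tool_rot: [-3.141, 0.001, 0.024]
wrist_force: [-3.5, 2.8, 2.3]
grip_width: 0.156
```

```bash
python3 plan.py 589 -45 158 0.025;  python3 - <<'E'
from bench import env
from h import *
f=env.grab_frame("top"); g=env.grab_frame("side")
a=cv2.resize(f["pixels"][140:235,215:310],None,fx=4,fy=4); b=cv2.resize(g["pixels"][140:230,215:305],(380,380),interpolation=cv2.INTER_CUBIC)
cv2.imwrite("pics/p3.png",np.hstack([a,b]))
E
```

```text
t 6.40 pos [588.9 -44.7 157.8] rot [-3.141e+00  1.000e-03  2.400e-02] j [-0.28  0.52  1.31  0.    1.31 -0.3 ] F [-3.5  2.8  2.3] M [ 0.52  0.52 -0.15] gw 0.156
tool-frame shift cm (before turn) [ 0.01  0.03 -0.02] turn -0.001
```

View pics/p3.png

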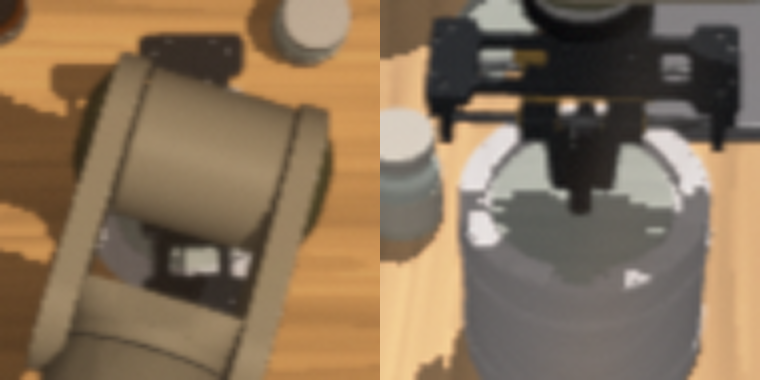

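apply_moves --pt "0 0 -0.2 0 1" --pt "0 0 -0.2 0 1" --pt "0 0 -0.2 0 1" --pt "0 0 -0.2 0 1" --pt "0 0 -0.2 0 1" --pt "0 0 -0.2 0 1" --pt "0 0 0 0 1" --pt "0 0 0 0 1"

```text
t: 7.5
eef_pos: [589.6, -45.6, 170.0]
tool_rot: [3.141, -0.001, 0.026]
wrist_force: [-0.3, 0.2, -3.9]
grip_width: 0.155
```

```bash
python3 plan.py 589 -45 250 0.025
```

```text
t 7.50 pos [589.6 -45.6 170. ] rot [ 3.141e+00 -1.000e-03  2.600e-02] j [-0.28  0.51  1.29 -0.    1.34 -0.3 ] F [-0.3  0.2 -3.9] M [-0.03 -0.03  0.  ] gw 0.155
tool-frame shift cm (before turn) [-0.05 -0.05 -8.  ] turn 0.001
```

apply_moves --pt "0 0 -0.5 0 1" --pt "0 0 -1 0 1" --pt "0 0 -1.5 0 1" --pt "0 0 -1.5 0 1" --pt "0 0 -1.5 0 1" --pt "0 0 -1.5 0 1" --pt "0 0 -0.5 0 1" --pt "0 0 0 0 1"

```text
t: 8.5
eef_pos: [589.4, -45.3, 249.8]
tool_rot: [3.142, -0.0, 0.026]
wrist_force: [0.2, -0.6, -4.4]
grip_width: 0.154
```

apply_moves --pt "-1.0 2.0 0 0 1" --pt "-1.7 3.7 0 0 1" --pt "-2.1 4.5 0 0 1" --pt "-2.1 4.5 0 0 1" --pt "-2.1 4.5 0 0 1" --pt "-2.1 4.5 0 0 1" --pt "-1.7 3.7 0 0 1" --pt "-0.8 1.9 0 0 1"

```text
t: 9.5
eef_pos: [460.0, -343.3, 249.0]
tool_rot: [-3.141, 0.001, 0.024]
wrist_force: [-0.1, 0.8, -3.3]
grip_width: 0.157
```

```bash
python3 plan.py 461 -342 40 0.025;  python3 - <<'E'
from bench import env
from h import *
f=env.grab_frame("top"); g=env.grab_frame("side")
a=cv2.resize(f["pixels"][170:290,290:410],(380,380)); b=cv2.resize(g["pixels"][60:210,225:375],(380,380),interpolation=cv2.INTER_CUBIC)
cv2.imwrite("pics/p4.png",np.hstack([a,b]))
E
```

```text
t 9.50 pos [ 460.  -343.3  249. ] rot [-3.141e+00  1.000e-03  2.400e-02] j [-0.85  0.42  1.21 -0.    1.52 -0.87] F [-0.1  0.8 -3.3] M [ 0.04 -0.12  0.01] gw 0.157
tool-frame shift cm (before turn) [ 0.12 -0.1  20.9 ] turn -0.001
```

View pics/p4.png

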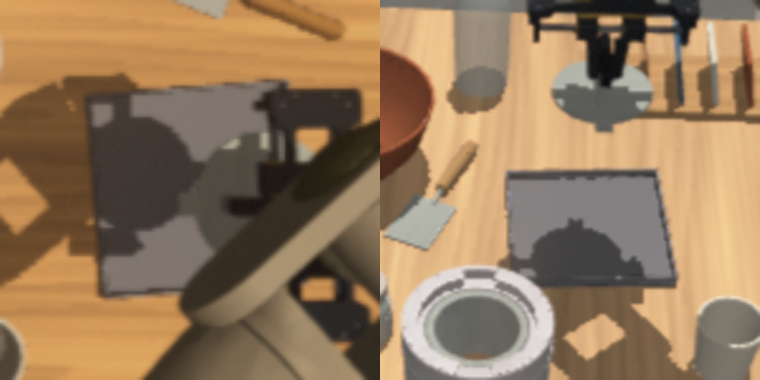

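The lid hangs level below the gripper (side panel about (602,92)) over the tray, and the pot mouth is open. I'll lower it.

apply_moves --pt "0.12 -0.1 1.5 0 1" --pt "0 0 3.5 0 1" --pt "0 0 4 0 1" --pt "0 0 4 0 1" --pt "0 0 4 0 1" --pt "0 0 2.5 0 1" --pt "0 0 1.0 0 1" --pt "0 0 0 0 1"

```text
t: 10.6
eef_pos: [462.5, -339.9, 44.5]
tool_rot: [-3.141, 0.0, 0.027]
wrist_force: [0.1, -0.2, -3.5]
grip_width: 0.156
```

apply_moves --pt "0 0 0.2 0 1" --pt "0 0 0.2 0 1" --pt "0 0 0.15 0 1" --pt "0 0 0.1 0 1" --pt "0 0 0.05 0 1" --pt "0 0 0 0 1" --pt "0 0 0 0 1" --pt "0 0 0 0 1"

```text
t: 11.6
eef_pos: [462.2, -340.7, 37.8]
tool_rot: [3.142, -0.0, 0.026]
wrist_force: [-0.3, 0.3, -3.8]
grip_width: 0.158
```

```bash
python3 plan.py 461 -342 32 0.025
```

```text
t 11.60 pos [ 462.2 -340.7   37.8] rot [ 3.142 -0.     0.026] j [-0.84  0.64  1.49 -0.    1.01 -0.87] F [-0.3  0.3 -3.8] M [-0.07 -0.13  0.01] gw 0.158
tool-frame shift cm (before turn) [-0.13  0.13  0.58] turn 0.001
```

apply_moves --pt "0 0 0.15 0 1" --pt "0 0 0.15 0 1" --pt "0 0 0.1 0 1" --pt "0 0 0.1 0 1" --pt "0 0 0.1 0 1" --pt "0 0 0 0 1" --pt "0 0 0 0 1" --pt "0 0 0 0 1"

```text
t: 12.6
eef_pos: [462.2, -340.7, 31.8]
tool_rot: [3.142, -0.0, 0.026]
wrist_force: [0.1, 0.1, -3.6]
grip_width: 0.155
```

```bash
python3 plan.py 461 -342 32 0.025
```

```text
t 12.60 pos [ 462.2 -340.7   31.8] rot [ 3.142 -0.     0.026] j [-0.84  0.65  1.5   0.    1.   -0.87] F [ 0.1  0.1 -3.6] M [-0.01 -0.07 -0.06] gw 0.155
tool-frame shift cm (before turn) [-0.13  0.13 -0.02] turn 0.001
```

Not in contact yet. I'll go down about 1–2 mm more, then release.

apply_moves --pt "0 0 0.05 0 1" --pt "0 0 0.05 0 1" --pt "0 0 0.05 0 1" --pt "0 0 0.05 0 1" --pt "0 0 0 0 1" --pt "0 0 0 0 1" --pt "0 0 0 0 1" --pt "0 0 0 0 1"

```text
t: 13.6
eef_pos: [462.3, -340.8, 31.7]
tool_rot: [3.14, -0.001, 0.026]
wrist_force: [-3.7, 5.1, 16.1]
grip_width: 0.154
```

```bash
python3 plan.py 461 -342 32 0.025
```

```text
t 13.60 pos [ 462.3 -340.8   31.7] rot [ 3.14e+00 -1.00e-03  2.60e-02] j [-0.84  0.65  1.5  -0.    0.99 -0.87] F [-3.7  5.1 16.1] M [ 0.68  0.73 -0.03] gw 0.154
tool-frame shift cm (before turn) [-0.13  0.12 -0.03] turn 0.001
```

apply_moves --pt "0 0 -0.1 0 1" --pt "0 0 0 0 0.4" --pt "0 0 0 0 0.4" --pt "0 0 0 0 0.4" --pt "0 0 0 0 0" --pt "0 0 0 0 0" --pt "0 0 0 0 0" --pt "0 0 0 0 0"

```text
t: 14.6
eef_pos: [462.2, -340.7, 30.7]
tool_rot: [-3.142, 0.0, 0.026]
wrist_force: [-0.7, 0.2, -0.3]
grip_width: 0.923
```

apply_moves --pt "0 0 0 0 0" --pt "0 0 0 0 0" --pt "0 0 -1 0 0" --pt "0 0 -3 0 0" --pt "0 0 -4 0 0" --pt "0 0 -5 0 0" --pt "0 0 -5 0 0" --pt "0 0 -4 0 0"

```text
t: 15.6
eef_pos: [462.1, -340.5, 253.7]
tool_rot: [3.14, -0.002, 0.026]
wrist_force: [0.4, 0.1, 0.5]
grip_width: 0.998
```

```bash
python3 plan.py 610 266 250 0;  python3 - <<'E'
from bench import env
from h import *
f=env.grab_frame("top"); g=env.grab_frame("side")
cv2.imwrite("pics/t5.png",f["pixels"])
a=cv2.resize(f["pixels"][170:290,290:410],(380,380)); b=cv2.resize(g["pixels"][100:220,225:345],(380,380),interpolation=cv2.INTER_CUBIC)
cv2.imwrite("pics/p5.png",np.hstack([a,b]))
E
```

```text
t 15.60 pos [ 462.1 -340.5  253.7] rot [ 3.14e+00 -2.00e-03  2.60e-02] j [-0.84  0.41  1.2   0.    1.52 -0.87] F [0.4 0.1 0.5] M [-0.03 -0.06 -0.03] gw 0.998
tool-frame shift cm (before turn) [ 16.36 -60.25   0.29] turn 0.026
```

View pics/p5.png

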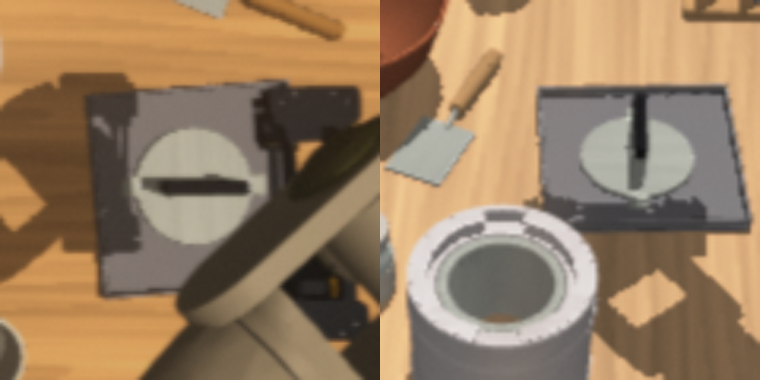

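The lid lies flat near the tray centre: top panel (205,187), with the bar across and a full round disc. Next I move over the narrow strainer.

apply_moves --pt "0.7 -2.5 0 0 0" --pt "1.3 -4.75 0 0 0" --pt "1.5 -5.5 0 0 0" --pt "1.5 -5.5 0 0 0" --pt "1.5 -5.5 0 0 0" --pt "1.5 -5.5 0 0 0" --pt "1.5 -5.5 0 0 0" --pt "1.5 -5.5 0 0 0"

```text
t: 16.7
eef_pos: [561.6, 66.4, 250.5]
tool_rot: [-3.142, 0.001, 0.026]
wrist_force: [0.0, -0.2, -1.1]
grip_width: 0.998
```

apply_moves --pt "1.5 -5.5 0 0 0" --pt "1.5 -5.5 0 0 0" --pt "1.3 -4.75 0 0 0" --pt "1.1 -4.2 0 0 0" --pt "0 0 0 -0.16 0" --pt "0 0 0 -0.16 0" --pt "0 0 0 -0.16 0" --pt "0 0 0 0 0"

```text
t: 17.7
eef_pos: [610.3, 265.3, 250.3]
tool_rot: [-3.141, 0.001, 0.505]
wrist_force: [0.1, -0.3, -0.4]
grip_width: 0.999
```

```bash
python3 plan.py 609 266 126 0.51;  python3 - <<'E'
from bench import env
from h import *
f=env.grab_frame("top"); g=env.grab_frame("side")
cv2.imwrite("pics/t6.png",f["pixels"])
a=cv2.resize(f["pixels"][120:240,98:218],(380,380)); b=cv2.resize(g["pixels"][200:350,175:325],(380,380),interpolation=cv2.INTER_CUBIC)
cv2.imwrite("pics/p6.png",np.hstack([a,b]))
h=cv2.cvtColor(f["pixels"],cv2.COLOR_BGR2HSV)
# lid in tray: disc contour at z=10
p=f["pixels"]; m=((h[...,1]<60)&(h[...,2]>135)).astype(np.uint8)*255
mm=np.zeros_like(m); mm[200:260,322:382]=m[200:260,322:382]
cs,_=cv2.findContours(mm,cv2.RETR_EXTERNAL,cv2.CHAIN_APPROX_NONE); c=max(cs,key=cv2.contourArea)
(u,v),r=cv2.minEnclosingCircle(c); print("lid",u,v,r,ray(f,u,v,10).round(1))
E
```

```text
t 17.70 pos [610.3 265.3 250.3] rot [-3.141e+00  1.000e-03  5.050e-01] j [ 0.23  0.59  0.91 -0.    1.65 -0.27] F [ 0.1 -0.3 -0.4] M [-0.01 -0.09 -0.05] gw 0.999
tool-frame shift cm (before turn) [-0.07 -0.12 12.43] turn -0.005
lid 351.0 228.0 22.203702926635742 [ 465.1 -342.6   10. ]
```

View pics/p6.png

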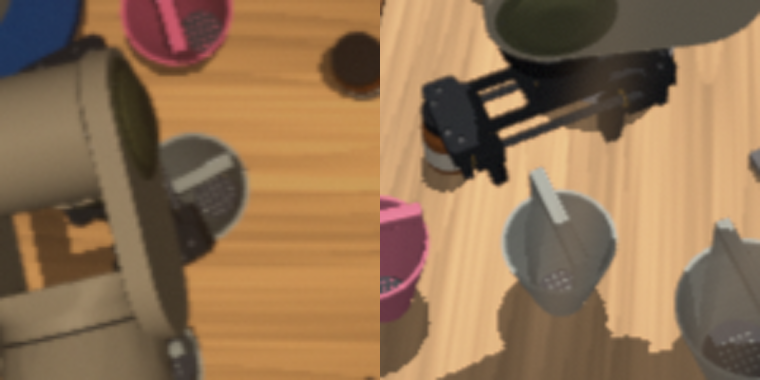

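View pics/t6.png

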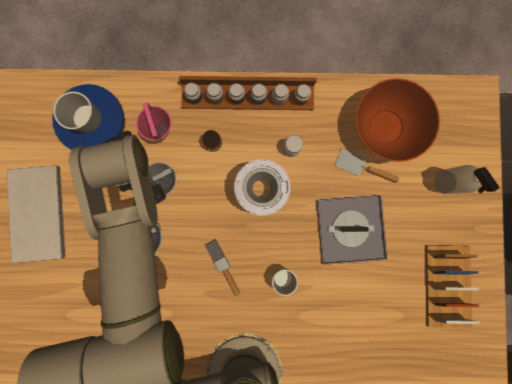

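Side panel: the open fingers straddle the narrow strainer's bar at about (550,195). The wide strainer and the pink one are clear. I'll descend and grip.

apply_moves --pt "-0.07 -0.12 1.5 0 0" --pt "0 0 3 0 0" --pt "0 0 3 0 0" --pt "0 0 2.5 0 0" --pt "0 0 1.5 0 0" --pt "0 0 0.9 0 0" --pt "0 0 0 0 1" --pt "0 0 0 0 1" --squeeze 25

```text
t: 18.8
eef_pos: [609.7, 266.2, 127.7]
tool_rot: [3.141, -0.001, 0.506]
wrist_force: [0.4, 0.7, -0.1]
grip_width: 0.793
```

apply_moves --pt "0 0 0 0 1" --pt "0 0 0 0 1" --pt "0 0 0 0 1" --pt "0 0 0 0 1" --pt "0 0 0 0 1" --pt "0 0 0 0 1" --pt "0 0 0 0 1" --pt "0 0 0 0 1"

```text
t: 19.8
eef_pos: [609.3, 266.1, 126.7]
tool_rot: [-3.142, 0.0, 0.506]
wrist_force: [-0.1, 0.1, 0.2]
grip_width: 0.156
```

```bash
python3 plan.py 609 266 315 0.51;  python3 - <<'E'
from bench import env
from h import *
g=env.grab_frame("side")
cv2.imwrite("pics/p7.png",cv2.resize(g["pixels"][200:350,175:325],(500,500),interpolation=cv2.INTER_CUBIC))
E
```

```text
t 19.80 pos [609.3 266.1 126.7] rot [-3.142  0.     0.506] j [ 0.23  0.67  1.11 -0.    1.36 -0.27] F [-0.1  0.1  0.2] M [-0.09 -0.05 -0.01] gw 0.156
tool-frame shift cm (before turn) [-3.000e-02 -1.000e-02 -1.883e+01] turn -0.004
```

View pics/p7.png

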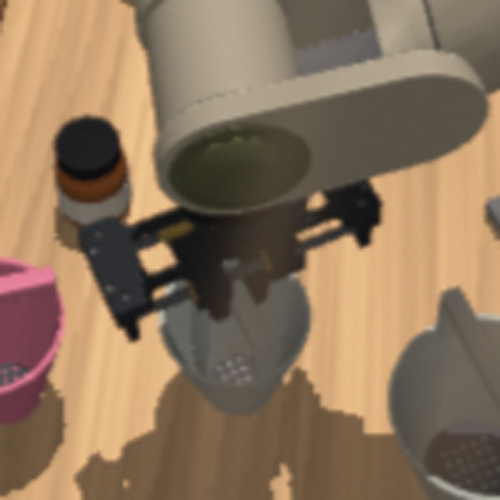

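apply_moves --pt "0 0 -0.5 0 1" --pt "0 0 -1.5 0 1" --pt "0 0 -3 0 1" --pt "0 0 -3.5 0 1" --pt "0 0 -3.5 0 1" --pt "0 0 -3.5 0 1" --pt "0 0 -2.2 0 1" --pt "0 0 -1 0 1"

```text
t: 20.85
eef_pos: [609.3, 266.1, 315.9]
tool_rot: [3.141, -0.003, 0.506]
wrist_force: [0.1, -0.0, -3.1]
grip_width: 0.151
```

```bash
python3 plan.py 589 -45.5 315 0.51
```

```text
t 20.85 pos [609.3 266.1 315.9] rot [ 3.141e+00 -3.000e-03  5.060e-01] j [ 0.23  0.57  0.77  0.    1.81 -0.27] F [ 0.1 -0.  -3.1] M [ 0.   -0.09 -0.04] gw 0.151
tool-frame shift cm (before turn) [-16.88  26.27   0.06] turn -0.004
```

apply_moves --pt "-1.0 1.5 0 0 1" --pt "-2.0 3.1 0 0 1" --pt "-2.7 4.2 0 0 1" --pt "-2.7 4.3 0 0 1" --pt "-2.7 4.3 0 0 1" --pt "-2.7 4.2 0 0 1" --pt "-2.0 3.1 0 0 1" --pt "-1.1 1.6 0 0 1"

```text
t: 21.85
eef_pos: [588.1, -48.2, 312.8]
tool_rot: [-3.14, 0.002, 0.504]
wrist_force: [0.4, 0.7, -3.1]
grip_width: 0.155
```

apply_moves --pt "0 0 0 0 1" --pt "0 0 0 0 1" --pt "0 0 0 0 1" --pt "0 0 0 0 1" --pt "0 0 0 0 1" --pt "0 0 0 0 1" --pt "0 0 0 0 1" --pt "0 0 0 0 1"

```text
t: 22.85
eef_pos: [589.0, -45.9, 313.7]
tool_rot: [3.142, 0.0, 0.506]
wrist_force: [-0.3, -0.6, -3.1]
grip_width: 0.159
```

```bash
python3 plan.py 589 -45.5 215 0.51;  python3 - <<'E'
from bench import env
from h import *
f=env.grab_frame("top");g=env.grab_frame("side")
a=cv2.resize(f["pixels"][127:247,200:320],(380,380)); b=cv2.resize(g["pixels"][90:240,190:340],(400,400),interpolation=cv2.INTER_CUBIC)[:380]
cv2.imwrite("pics/p8.png",np.hstack([a,b]))
import pickle;pickle.dump((f,g),open("f8.pkl","wb"))
E
```

```text
t 22.85 pos [589.  -45.9 313.7] rot [3.142 0.    0.506] j [-0.28  0.42  1.02 -0.    1.7  -0.78] F [-0.3 -0.6 -3.1] M [ 0.04 -0.1   0.01] gw 0.159
tool-frame shift cm (before turn) [ 0.02 -0.03  9.87] turn -0.004
```

View pics/p8.png

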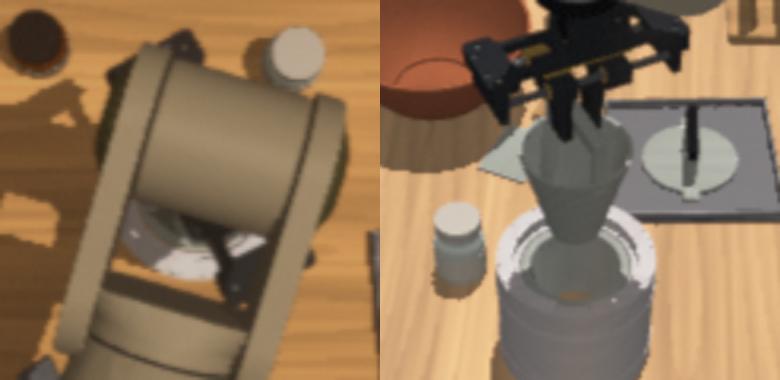

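```bash
python3 - <<'E'
from h import *
import pickle
f,g=pickle.load(open("f8.pkl","rb"))
def pr(z,r,x=589,y=-45.5):
    P=np.array([proj(g,[x+r*np.cos(a),y+r*np.sin(a),z]) for a in np.linspace(0,6.28,200)])
    return P[:,0].min().round(1),P[:,0].max().round(1),P[:,1].min().round(1),P[:,1].max().round(1)
print("rim",pr(292,54),"bot",pr(187,26),"pot",pr(143,82))
im=cv2.resize(g["pixels"][120:245,225:300],None,fx=6,fy=6,interpolation=cv2.INTER_CUBIC)
im=cv2.resize(im,None,fx=.8,fy=.8)
cv2.imwrite("pics/p9.png",im); print(im.shape)
E
```

```text
rim (np.float64(241.0), np.float64(284.6), np.float64(130.5), np.float64(160.4)) bot (np.float64(252.6), np.float64(272.2), np.float64(167.1), np.float64(181.4)) pot (np.float64(232.2), np.float64(292.5), np.float64(163.9), np.float64(208.6))
(600, 360, 3)
```

View pics/p9.png

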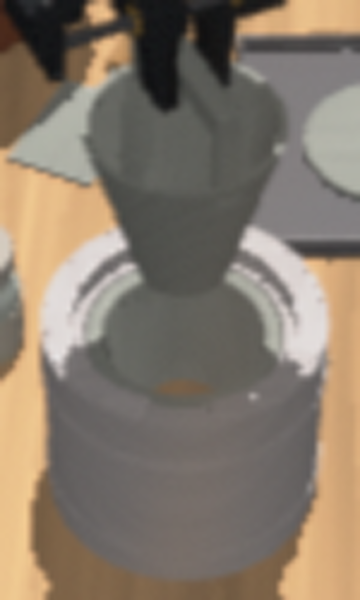

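In the side view the strainer axis (264.2 px) and pot axis (263.6 px) line up with the prediction to within about 0.2 px relative, and it hangs upright. I'll lower it.

apply_moves --pt "0 0 1 0 1" --pt "0 0 2 0 1" --pt "0 0 2 0 1" --pt "0 0 2 0 1" --pt "0 0 2 0 1" --pt "0 0 1.5 0 1" --pt "0 0 0.8 0 1" --pt "0 0 0 0 1"

```text
t: 23.95
eef_pos: [588.9, -45.9, 200.5]
tool_rot: [-3.141, 0.0, 0.506]
wrist_force: [0.5, -0.5, -2.9]
grip_width: 0.149
```

```bash
python3 plan.py 589 -45.5 177 0.506
```

```text
t 23.95 pos [588.9 -45.9 200.5] rot [-3.141  0.     0.506] j [-0.28  0.48  1.24 -0.    1.42 -0.78] F [ 0.5 -0.5 -2.9] M [-0.04 -0.11  0.01] gw 0.149
tool-frame shift cm (before turn) [ 0.03 -0.03  2.35] turn 0.0
```

apply_moves --pt "0 0 0.3 0 1" --pt "0 0 0.3 0 1" --pt "0 0 0.3 0 1" --pt "0 0 0.3 0 1" --pt "0 0 0.3 0 1" --pt "0 0 0.2 0 1" --pt "0 0 0 0 1" --pt "0 0 0 0 1"

```text
t: 24.95
eef_pos: [589.0, -45.9, 183.8]
tool_rot: [3.141, -0.0, 0.506]
wrist_force: [-0.4, 0.3, -3.1]
grip_width: 0.153
```

```bash
python3 plan.py 589 -45.5 177 0.506
```

```text
t 24.95 pos [589.  -45.9 183.8] rot [ 3.141 -0.     0.506] j [-0.28  0.49  1.27 -0.    1.38 -0.78] F [-0.4  0.3 -3.1] M [ 0.   -0.06 -0.01] gw 0.153
tool-frame shift cm (before turn) [ 0.02 -0.03  0.68] turn -0.0
```

apply_moves --pt "0 0 0.1 0 1" --pt "0 0 0.1 0 1" --pt "0 0 0.1 0 1" --pt "0 0 0.1 0 1" --pt "0 0 0 0 1" --pt "0 0 0 0 1" --pt "0 0 0 0 1" --pt "0 0 0 0 1"

```text
t: 25.95
eef_pos: [588.9, -45.9, 179.8]
tool_rot: [3.142, 0.0, 0.506]
wrist_force: [-2.6, -0.8, -1.8]
grip_width: 0.155
```

```bash
python3 plan.py 589 -45.5 177 0.506
```

```text
t 25.95 pos [588.9 -45.9 179.8] rot [3.142 0.    0.506] j [-0.28  0.5   1.28 -0.    1.37 -0.78] F [-2.6 -0.8 -1.8] M [-0.11  0.24  0.01] gw 0.155
tool-frame shift cm (before turn) [ 0.03 -0.03  0.28] turn -0.0
```

Light one-sided contact about 3 mm above nesting (−2.6 N in x). I'll ease 0.8 mm towards −x and go on slowly.

apply_moves --pt "-0.08 -0.02 0 0 1" --pt "0 0 0 0 1" --pt "0 0 0.05 0 1" --pt "0 0 0.05 0 1" --pt "0 0 0.05 0 1" --pt "0 0 0 0 1" --pt "0 0 0 0 1" --pt "0 0 0 0 1"

```text
t: 26.95
eef_pos: [588.1, -46.1, 178.2]
tool_rot: [-3.142, 0.0, 0.506]
wrist_force: [-0.5, -0.1, -3.6]
grip_width: 0.156
```

```bash
python3 plan.py 589 -45.5 177 0.506
```

```text
t 26.95 pos [588.1 -46.1 178.2] rot [-3.142  0.     0.506] j [-0.28  0.5   1.28  0.    1.36 -0.78] F [-0.5 -0.1 -3.6] M [-0.04 -0.07  0.03] gw 0.156
tool-frame shift cm (before turn) [ 0.1  -0.01  0.12] turn -0.0
```

Free again, with about 1.5 mm to go. I'll lower in half-millimetre steps.

apply_moves --pt "0 0 0.05 0 1" --pt "0 0 0 0 1" --pt "0 0 0.05 0 1" --pt "0 0 0 0 1" --pt "0 0 0 0 1" --pt "0 0 0 0 1" --pt "0 0 0 0 1" --pt "0 0 0 0 1"

```text
t: 27.95
eef_pos: [588.1, -46.1, 177.3]
tool_rot: [-3.142, 0.0, 0.506]
wrist_force: [-2.1, -0.3, 0.9]
grip_width: 0.155
```

```bash
python3 plan.py 589 -45.5 177 0.506
```

```text
t 27.95 pos [588.1 -46.1 177.3] rot [-3.142  0.     0.506] j [-0.28  0.5   1.28 -0.    1.36 -0.78] F [-2.1 -0.3  0.9] M [-0.05  0.3  -0.  ] gw 0.155
tool-frame shift cm (before turn) [ 0.11 -0.01  0.03] turn -0.0
```

Supported on the funnel. I'll centre 0.3 mm more and release.

apply_moves --pt "-0.03 -0.01 0 0 1" --pt "0 0 0 0 1" --pt "0 0 0 0 0.5" --pt "0 0 0 0 0.5" --pt "0 0 0 0 0.5" --pt "0 0 0 0 0" --pt "0 0 0 0 0" --pt "0 0 0 0 0" --squeeze 10

```text
t: 28.95
eef_pos: [587.9, -46.1, 177.3]
tool_rot: [3.142, -0.0, 0.506]
wrist_force: [-0.7, 1.4, -0.5]
grip_width: 0.817
```

```bash
python3 plan.py 589 -45.5 260 0.506;  python3 - <<'E'
from bench import env
from h import *
g=env.grab_frame("side")
cv2.imwrite("pics/p10.png",cv2.resize(g["pixels"][120:240,205:325],(480,480),interpolation=cv2.INTER_CUBIC))
E
```

```text
t 28.95 pos [587.9 -46.1 177.3] rot [ 3.142 -0.     0.506] j [-0.28  0.5   1.28  0.    1.36 -0.78] F [-0.7  1.4 -0.5] M [ 0.05 -0.19  0.02] gw 0.817
tool-frame shift cm (before turn) [ 0.13 -0.   -8.27] turn -0.0
```

View pics/p10.png

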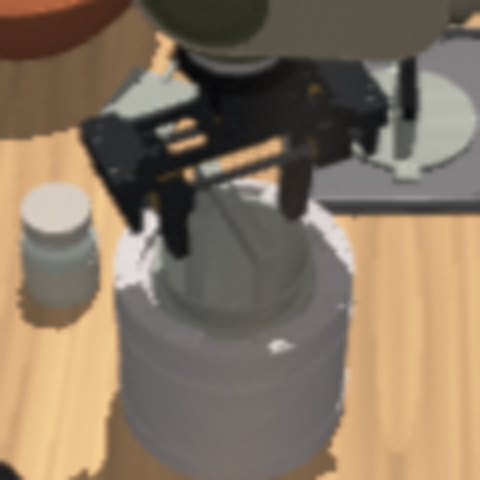

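The fingers are open and clear of the bar, and the strainer sits in the pot. I'll retreat upwards and back.

apply_moves --pt "0 0 0 0 0" --pt "0 0 -0.5 0 0" --pt "0 0 -1 0 0" --pt "0 0 -2 0 0" --pt "0 0 -3 0 0" --pt "0 0 -4 0 0" --pt "0 0 -3 0 0" --pt "0 0 -1 0 0"

```text
t: 30.0
eef_pos: [588.1, -46.2, 324.5]
tool_rot: [3.139, -0.003, 0.506]
wrist_force: [-0.5, 0.9, -0.8]
grip_width: 0.998
```

apply_moves --pt "-2 0 0 0 0" --pt "-4 0 0 0 0" --pt "-4 0 0 0 0" --pt "-4 0 0 0 0" --pt "-4 0 0 0 0" --pt "-3 0 0 0 0" --pt "-1 0 0 0 0" --pt "0 0 0 0 0"

```text
t: 31.0
eef_pos: [395.5, -152.8, 322.1]
tool_rot: [-3.141, -0.0, 0.505]
wrist_force: [0.4, -0.3, 0.0]
grip_width: 1.0
```

```bash
python3 plan.py 589 -45.5 260 0.506;  python3 - <<'E'
from bench import env
from h import *
from scipy.optimize import least_squares
f=env.grab_frame("top");g=env.grab_frame("side")
import pickle;pickle.dump((f,g),open("f11.pkl","wb"))
a=cv2.resize(f["pixels"][150:225,225:300],(390,390),interpolation=cv2.INTER_CUBIC); b=cv2.resize(g["pixels"][130:250,205:325],(390,390),interpolation=cv2.INTER_CUBIC)
cv2.imwrite("pics/p11.png",np.hstack([a,b])); cv2.imwrite("pics/t11.png",f["pixels"])
E
```

```text
t 31.00 pos [ 395.5 -152.8  322.1] rot [-3.141 -0.     0.505] j [-0.65  0.1   1.44  0.    1.6  -1.15] F [ 0.4 -0.3  0. ] M [ 0.05 -0.17  0.03] gw 1.000
tool-frame shift cm (before turn) [ 2.213e+01 -2.000e-02  6.210e+00] turn -0.001
```

View pics/p11.png

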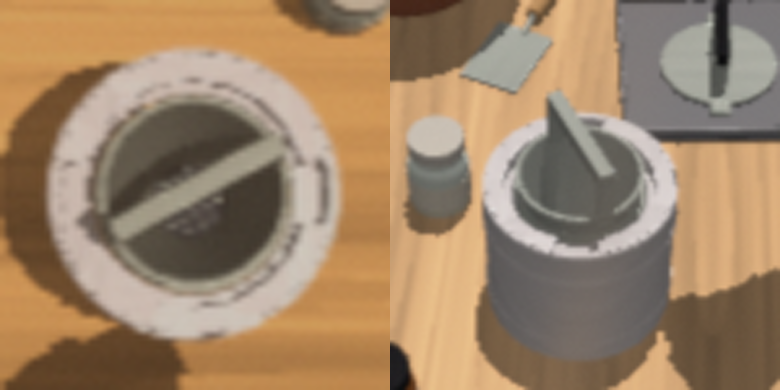

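View pics/t11.png

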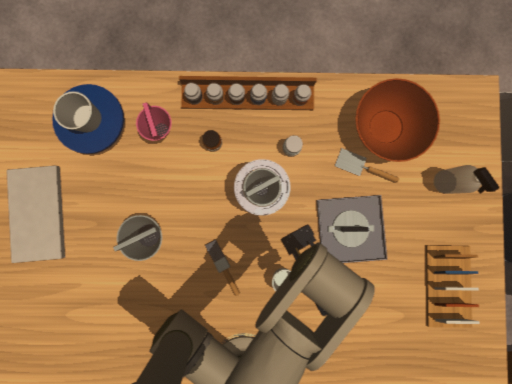

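```bash
python3 - <<'E'
from h import *
import pickle
f,g=pickle.load(open("f11.pkl","rb"))
def PM(F):
    fl,cx,cy,R,t=cam(F); return np.array([[fl,0,cx],[0,fl,cy],[0,0,1]])@np.c_[R,t]
A=np.array([[246.5,194.2],[279.2,177.5]]).T; B=np.array([[272.1,183.2],[255.2,159.2]]).T
X=cv2.triangulatePoints(PM(f),PM(g),A,B); X=(X[:3]/X[3]).T; print(X.round(1),X.mean(0).round(1))
# rim circle in the top view, z 155: edge picks (crop px): left,right,top,bottom outer rim
for q in((97,190),(296,195),(195,95),(195,293)):
    print(ray(f,225+q[0]/5.2,150+q[1]/5.2,155)[:2].round(1))
E
```

```text
[[562.8  -1.8 201.4]
 [612.1 -92.4 194.8]] [587.5 -47.1 198.1]
[588.4   7. ]
[ 587.  -103.7]
[642.1 -47. ]
[531.9 -48. ]
```

```bash
python3 - <<'E'
from h import *
import pickle
from scipy.optimize import least_squares
f,g=pickle.load(open("f11.pkl","rb"))
def draw(F,x0,y0,w,h,s,cx,cy,out):
    im=cv2.resize(F["pixels"][y0:y0+h,x0:x0+w],None,fx=s,fy=s,interpolation=cv2.INTER_CUBIC)
    def pl(P,col):
        q=np.array([(proj(F,p)+.5-[x0,y0])*s for p in P]).round().astype(np.int32); cv2.polylines(im,[q],True,col,1)
    a=np.linspace(0,2*np.pi,90)
    ring=lambda r,z,x=cx,y=cy:np.c_[x+r*np.cos(a),y+r*np.sin(a),np.full(90,z)]
    pl(ring(54,155),(0,0,255)); pl(ring(82,143,589,-45.4),(0,255,0))
    e=np.array([np.cos(-1.06),np.sin(-1.06),0]);n=np.array([-e[1],e[0],0]);c=np.array([cx,cy,203])
    pl([c+52*e+7*n,c+52*e-7*n,c-52*e-7*n,c-52*e+7*n],(255,0,0))
    cv2.imwrite(out,im)
draw(f,225,150,75,75,8,587.5,-47,"pics/o1.png"); draw(g,220,145,90,90,6.6,587.5,-47,"pics/o2.png")
E
```

```text
(no output)
```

View pics/o1.png

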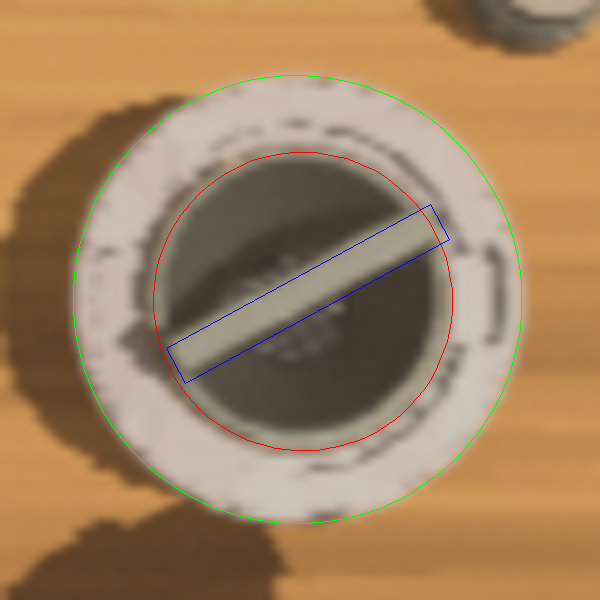

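View pics/o2.png

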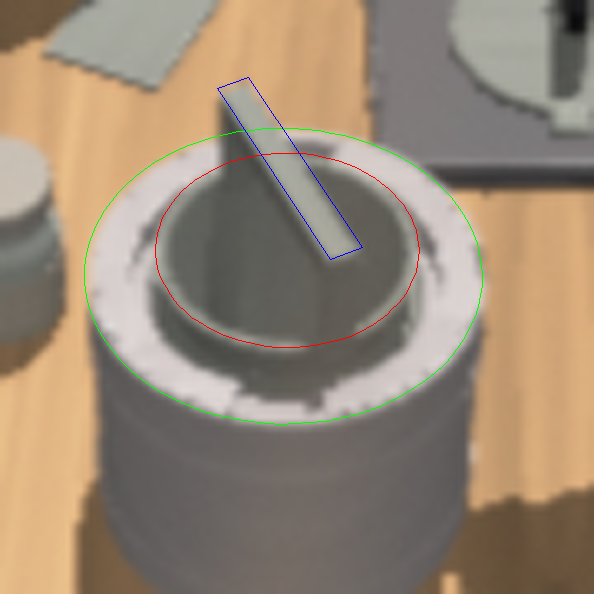

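```bash
python3 - <<'E'
from bench import env
print(env.hand_in()); print(env.state()["t"])
E
```

```text
the job is handed in; nothing more can be done
None
the job is handed in; nothing more can be done
```

I handed the job in at about t = 31 s, with the lid in the drip tray and the narrow strainer resting in the pot. The hand-in gives no verdict.

**What I did:** I turned the lid 1.40 rad counter-clockwise until its lugs met the slots, lifted it free and laid it in the tray. I then lowered the narrow grey strainer into the pot mouth in small steps, released it and backed the arm away. I did not touch the wider strainer, the pink look-alike or the jars.

**Last checks:**
- **Lid:** it lies flat, about 4 mm from the tray centre; its placing peaked at about 16 N downward.
- **Strainer:** it stands in the pot within about 1–4 mm of the mouth's axis, depending on which measurement I use. The height fits loose nesting.
- **Contact forces:** they stayed at about 4 N while I nested the strainer.

**Disagreements:**
- **Lid angle:** it started 1.75 rad counter-clockwise of one slot (1.40 rad clockwise of the other), not the stated 0.45–1.25 rad. I followed the images.
- **Strainer tilt:** hand-picked bar ends gave a tilt of about 0.06 rad, close to the 0.08 rad limit. An outline of an upright, nested strainer drawn over both views matched to about 1 pixel, so I put that down to picking error.

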